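Find the sample tin that rattles and hold it out

TASK

One of the three sealed sample tins has something loose inside, and as their weights differ anyway only a shake will tell which: lift the tins clear one at a time, shake each briskly back and forth a few times along its length, and put every silent one back on the pad of its own colour. Hold the one that rattles out level over the middle of the metal tray, about 15 cm above the table, and finish there, still holding it steady in the air; leave the other things on the table alone.

Things in the scene. Friction and masses are not known exactly. Their poses are not given: they have to be found in the camera images.
- red_tin: sealed flat aluminium tin, red band and lid label; 104 (x) x 56 (y) x 46 (z) mm, 0.2 to 0.44 kg, lid fixed. Origin: centre of the underside; x along its length, z up. Grip across the 56 mm. Starts on the red pad, lengthways along it. In the tin that rattles a 34 mm, 160 g steel ball rolls 20 mm either way from the middle along x (5 mm along y) and mostly stays at the end it is thrown to
- green_tin: sealed flat aluminium tin, green band and lid label; 104 (x) x 56 (y) x 46 (z) mm, 0.2 to 0.44 kg, lid fixed. Origin: centre of the underside; x along its length, z up. Grip across the 56 mm. Starts on the green pad, lengthways along it. In the tin that rattles a 34 mm, 160 g steel ball rolls 20 mm either way from the middle along x (5 mm along y) and mostly stays at the end it is thrown to
- blue_tin: sealed flat aluminium tin, blue band and lid label; 104 (x) x 56 (y) x 46 (z) mm, 0.2 to 0.44 kg, lid fixed. Origin: centre of the underside; x along its length, z up. Grip across the 56 mm. Starts on the blue pad, lengthways along it. In the tin that rattles a 34 mm, 160 g steel ball rolls 20 mm either way from the middle along x (5 mm along y) and mostly stays at the end it is thrown to
- red_pad: thin red-edged felt pad fixed to the table, 112 (x) x 64 (y) x 3 (z) mm, the marked place of the red tin. Origin: centre of the underside, at table height; x along its length
- green_pad: thin green-edged felt pad fixed to the table, 112 (x) x 64 (y) x 3 (z) mm, the marked place of the green tin. Origin: centre of the underside, at table height; x along its length
- blue_pad: thin blue-edged felt pad fixed to the table, 112 (x) x 64 (y) x 3 (z) mm, the marked place of the blue tin. Origin: centre of the underside, at table height; x along its length
- tray: empty shallow steel tray with a white liner, 90 (x) x 90 (y) x 14 (z) mm, fixed on the far part of the table, beyond the tins. Origin: centre of the underside
- beaker: small glass beaker, bystander, 62 mm across, 68 mm high. Origin: centre of the underside
- green_weight: dark green felt-covered weight, bystander, 34 x 56 x 23 mm. Origin: centre of the underside

How it is judged (in metres and radians):
On the way, in this order (a step that is already met when the one before it is completed fails the run):
1. a lifted tin is shaken so that the loose part knocks on one end of it (((contact force between red_front and anything else above 0.3 N and height (world z) of red_tin above 0.03 m) or (contact force between green_front and anything else above 0.3 N and height (world z) of green_tin above 0.03 m) or (contact force between blue_front and anything else above 0.3 N and height (world z) of blue_tin above 0.03 m))).
2. and then on the other end (((contact force between red_back and anything else above 0.3 N and height (world z) of red_tin above 0.03 m) or (contact force between green_back and anything else above 0.3 N and height (world z) of green_tin above 0.03 m) or (contact force between blue_back and anything else above 0.3 N and height (world z) of blue_tin above 0.03 m))).
At the end, for the whole second after the job is handed in: The rattling tin is held by the fingers, underside 8 to 25 cm above the table, within 6 cm (horizontally) of the tray's centre, within 0.25 rad of level, still; the other two stand flat on the pads of their own colours, within 25 mm of the centres, at rest and let go (((contact force between red_floor and anything else above 0.2 N and contact force between red_tin and the fingers above 2 N and horizontal distance between red_tin and tray below 0.06 m and height (world z) of red_tin between 0.08 and 0.25 m and angle between red_tin's own z axis and vertical below 0.25 rad and linear speed of red_tin below 0.05 m/s and horizontal distance between green_tin and green_pad below 0.025 m and height (world z) of each of green_tin, blue_tin below 0.008 m and angle between each of green_tin, blue_tin's own z axis and vertical below 0.1 rad and linear speed of each of green_tin, blue_tin below 0.03 m/s and contact force between each of green_tin, blue_tin and the fingers below 0.1 N and horizontal distance between blue_tin and blue_pad below 0.025 m) or (contact force between green_floor and anything else above 0.2 N and contact force between green_tin and the fingers above 2 N and horizontal distance between green_tin and tray below 0.06 m and height (world z) of green_tin between 0.08 and 0.25 m and angle between green_tin's own z axis and vertical below 0.25 rad and linear speed of green_tin below 0.05 m/s and horizontal distance between red_tin and red_pad below 0.025 m and height (world z) of each of red_tin, blue_tin below 0.008 m and angle between each of red_tin, blue_tin's own z axis and vertical below 0.1 rad and linear speed of each of red_tin, blue_tin below 0.03 m/s and contact force between each of red_tin, blue_tin and the fingers below 0.1 N and horizontal distance between blue_tin and blue_pad below 0.025 m) or (contact force between blue_floor and anything else above 0.2 N and contact force between blue_tin and the fingers above 2 N and horizontal distance between blue_tin and tray below 0.06 m and height (world z) of blue_tin between 0.08 and 0.25 m and angle between blue_tin's own z axis and vertical below 0.25 rad and linear speed of blue_tin below 0.05 m/s and horizontal distance between red_tin and red_pad below 0.025 m and height (world z) of each of red_tin, green_tin below 0.008 m and angle between each of red_tin, green_tin's own z axis and vertical below 0.1 rad and linear speed of each of red_tin, green_tin below 0.03 m/s and contact force between each of red_tin, green_tin and the fingers below 0.1 N and horizontal distance between green_tin and green_pad below 0.025 m))); the arm keeps its last pose, push and grip.
It fails at once if the beaker is pushed more than 4 cm (distance of beaker from where it was at the start of the episode above 0.04 m).
It fails at once if the green weight is pushed more than 4 cm (distance of green_weight from where it was at the start of the episode above 0.04 m).
It also fails if it takes over 72 s, if anything falls off the work surface, if the arm or the gripper's body presses on something with over 40 N, if the wrist force passes 120 N, or if a joint passes its speed limit or range.

ROBOT

A 7-joint arm with a two-finger parallel gripper is mounted at the origin on a cart in front of the work surface, level with it; the furniture and walls round the work are solid. World frame = base frame: x ahead of the robot, y to its left, z up, the work surface at z = 0. Lengths are in m, angles in degrees, forces in N, time in s.
With the tool pointing down it reaches from about 0.425 to 0.875 m from the base axis. Payload 4.7 kg.
Tool frame: the origin (TCP) lies between the finger pads; the fingertips stand 22 mm ahead of it and the grasp point (between the pads) lies 3 mm ahead of it (env.tip_reach is the distance from the TCP to the fingertips, in m); z points along the fingers, y is the line along which they close (so a half turn about z gives the same grasp; the last joint's range is limited). The gripper opens to 87 mm and grips with 3 to 60 N. Pads are 19 mm wide; open, the fingers measure 117 mm over their backs; the gripper's body (75 mm by 190 mm) begins 51 mm behind the grasp point.
Start: joints at [64.406, 18.392, -4.016, 83.108, 1.295, 78.541, -3.26], TCP at [0.289, -0.582, 0.245] pointing down, gripper open.
Joint ranges: [-163.93, 163.93], [-17.29, 119.83], [-79.2, 71.16], [3.27, 140.29], [-89.18, 269.18], [5.43, 117.66], [-154.24, 154.24]. Speed limits (degrees/s): [147.25, 147.25, 180, 180, 180, 180, 180].

INTERFACE

Orientations are given as [roll, pitch, yaw] about the fixed x, y, z axes, in that order (R = Rz(yaw) Ry(pitch) Rx(roll)).
In Python, from cell import env gives the robot as it stands.
- The arm moves only by the shell command python3 -m creep 'ROWS' [FORCE]. ROWS is JSON, one flat list of numbers, 7 for each row, row after row: the finger opening in mm, from 0 to 87, then the shift along the tool's x, y, z in units of 30 mm (1.0 is 30 mm), then the turn, a rotation vector about the tool's x, y, z in units of 6 degrees (1.0 is 6 degrees). A call has 1 to 12 rows; each row is the pose to reach, as a shift and turn from the pose commanded when the call began, along the tool's axes at that moment; what a row does not reach only later rows make up. A row lasts 1/10 s, in which the tool goes at most 50 mm and 8.59 degrees, less where a joint would pass 70% of its speed; a pose out of reach is approached as far as the arm can. A call with a gripper value outside its range is refused whole. The fingers move at their own pace and stop on an object; FORCE is the grip in N (left out, the last holds). Time passes only in rows, so rows that repeat a pose let the fingers close. It gives the time, the measured TCP pose, the force, the opening and the grip force at its end, in the units of the state.
- env.get_obs(): the state, without advancing time (a new reading comes with each control period).
- env.read_camera(name): name is "scene" or "top"; returns a dict with "color" (480x640x3 uint8, red, green, blue), "depth" (480x640 float32, m along the optical axis (not along the pixel's ray), 0 where there is no reading), "fovy" (degrees; the focal length in pixels is half the picture's height over the tangent of half this angle, whatever the lens; pixels are square), "cx", "cy" (the principal point, pixels), "R" (3x3) and "t" (3): a world point X has camera coordinates R X + t. Camera axes: x right, y down, z forward; pixel columns grow to the right and rows downward; lengths in m; the calibration is good to about 2 mm. A picture is of the moment at which its call begins.
- env.sign_off(): hands the job in; it is judged then, once.
The state is a dict: "time_s": time; "qpos": joint angles; "joint_velocities": joint speeds; "effort": joint torques, N m; "tool_pos": TCP position; "tool_rot": TCP orientation; "force": force on the tool from outside, world axes, zero at the start; "wrist_torque": the same for the moment, N m; "grip_width": finger opening in m; "grasp_force": force on a finger pad.
Only numpy, scipy, OpenCV 4.12 (cv2) and the standard library are available. Lean on these libraries where they do the work, as an engineer would, in place of code of your own. Each camera call takes 0.05 s, during which the arm holds its last target. There are 200 camera calls.

## Working session

There is one attempt and no reset: what is moved stays moved. The work goes in short steps, Python scripts to look and compute and a shell command to move; the robot and the scene stay as the last step left them, time stands still between calls to the robot, and variables do not carry over. Pictures are saved under pics/ and viewed, at most 10 in all, crops included, and the job is handed in when it is done.

```bash
mkdir -p pics; ls
python3 - <<'E'
from cell import env
import cv2,numpy as np
for n in("top","scene"):
    c=env.read_camera(n); cv2.imwrite(f"pics/{n}0.png",c["color"][:,:,::-1]); np.savez(f"{n}0.npz",**c)
    print(n,c["fovy"],c["cx"],c["cy"],c["R"],c["t"])
print(env.get_obs())
E
```

```text
pics
top 49.06485801128644 323.95453502656807 236.73345078599394 [[ 0.00244582 -0.99981183  0.01924374]
 [-0.98771051 -0.00542266 -0.1562003 ]
 [ 0.15627526 -0.01862521 -0.98753792]] [0.42484173 0.54471347 0.83480069]
scene 43.755070660307894 317.71202648749335 232.83285059223275 [[ 0.6539703  -0.75649658  0.00598148]
 [-0.5499499  -0.4808161  -0.6829136 ]
 [ 0.51949779  0.44331569 -0.73047467]] [-0.01509334  0.52298713  0.52823601]
{'time_s': 0.1, 'qpos': array([64.40694017, 18.4347659 , -4.0166423 , 83.16638512,  1.29458246,
       78.53837288, -3.25947195]), 'joint_velocities': array([ 0.04632233, -0.0580202 , -0.04574506, -0.08683275, -0.06479488,
        0.05732435,  0.05556265]), 'effort': array([-5.07657933e-04, -4.92573667e+01, -4.05867314e-01, -3.13399816e+01,
       -6.41218317e-02,  3.94750165e-02,  7.56522832e-05]), 'tool_pos': array([ 0.28880212, -0.58183592,  0.24358488]), 'tool_rot': array([-1.79905683e+02,  4.48047335e-03,  2.64041231e+01]), 'force': array([0.3397978 , 0.70659489, 0.42205437]), 'wrist_torque': array([-0.05471956, -0.04423512,  0.04207848]), 'grasp_force': 0.0, 'grip_width': 0.08700458574663283}
```

View pics/top0.png

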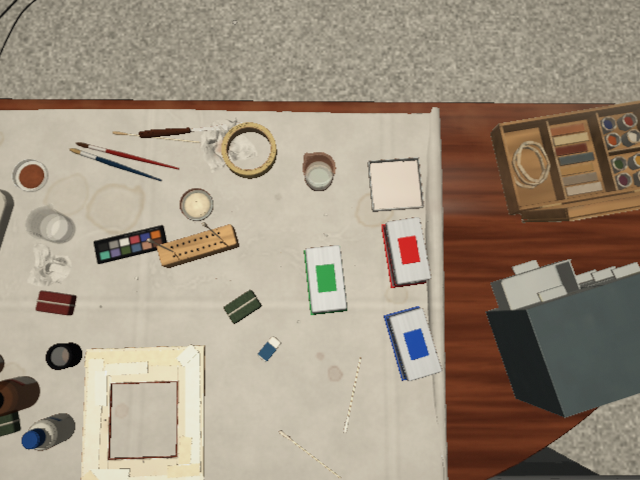

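View pics/scene0.png

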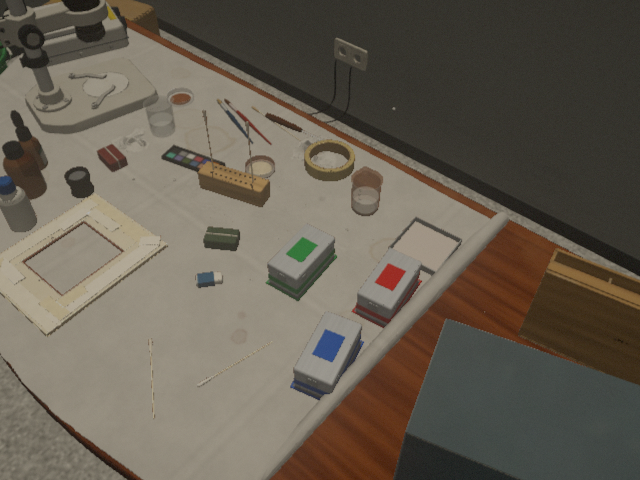

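The top view shows the green tin at about (326,278), red at (408,250), blue at (413,343), the tray at (396,185), the beaker at (319,170) and the weight at (242,307). The scene view agrees. A solid grey box stands on the right, so I'll measure poses and its height.

```bash
cat > loc.py <<'E'
import numpy as np,cv2
def cloud(c):
    f=240/np.tan(np.radians(float(c["fovy"]))/2); v,u=np.mgrid[:480,:640]
    d=c["depth"]; P=np.stack([(u-c["cx"])/f*d,(v-c["cy"])/f*d,d],-1)
    W=(P-c["t"])@c["R"]; W[d<=0]=np.nan; return W
def ray(c,uv,z):
    f=240/np.tan(np.radians(float(c["fovy"]))/2); uv=np.atleast_2d(uv)
    d=np.c_[(uv[:,0]-c["cx"])/f,(uv[:,1]-c["cy"])/f,np.ones(len(uv))]@c["R"]
    o=-c["R"].T@c["t"]; return (o+d*((z-o[2])/d[:,2])[:,None])
def masks(c):
    h=cv2.cvtColor(c["color"],cv2.COLOR_RGB2HSV); H,S,V=cv2.split(h)
    b=(S>150)&(V>70)
    return dict(red=b&((H<8)|(H>172)),green=b&(H>45)&(H<80),blue=b&(H>100)&(H<125))
def tins(c,zl=0.049):
    W=cloud(c); out={}
    for n,m in masks(c).items():
        mm=(m&(W[...,2]>zl-.012)).astype(np.uint8)
        k,l,s,ce=cv2.connectedComponentsWithStats(mm)
        if k<2: continue
        i=1+np.argmax(s[1:,4]); cnt=cv2.findContours((l==i).astype(np.uint8),0,1)[0][0][:,0].astype(float)
        lab=ray(c,ce[i],zl)[0]
        near=(np.hypot(W[...,0]-lab[0],W[...,1]-lab[1])<.075)&(abs(W[...,2]-zl)<.009)
        vv,uu=np.nonzero(near); Q=ray(c,np.c_[uu,vv],zl)[:,:2]
        r=cv2.minAreaRect((Q*1000).astype(np.float32)); bx=cv2.boxPoints(r)
        e=max((bx[1]-bx[0],bx[2]-bx[1]),key=np.linalg.norm); yaw=np.degrees(np.arctan2(e[1],e[0]))%180
        out[n]=(lab,s[i,4],r[0],r[1],yaw,np.nanmedian(W[near][:,2]))
    return out
E
python3 - <<'E'
import numpy as np; from loc import *
for n in("top","scene"):
    c=dict(np.load(n+"0.npz")); print(n)
    for k,v in tins(c).items(): print(k,np.round(v[0],4),v[1],np.round(v[2],1),np.round(v[3],1),round(v[4],1),round(v[5],4))
    if n=="top":
        W=cloud(c)
        t=cv2.inRange(c["color"],(200,190,180),(255,255,255)); t[:150]=0;t[215:]=0;t[:,:360]=0;t[:,430:]=0
        k,l,s,ce=cv2.connectedComponentsWithStats(t);i=1+np.argmax(s[1:,4]);print("tray",ray(c,ce[i],.005),s[i])
        print("beaker",ray(c,[319,178],.0),"weight",ray(c,[242,307],.02))
        Z=W[...,2]
        for u,v in((435,150),(437,300),(520,300),(560,350),(620,350),(520,270),(540,160),(500,200),(600,280),(470,240),(498,330)): print(u,v,np.round(W[v,u],3))
        for r in (360,): print(np.nanmax(Z))
    W=cloud(c);m=W[...,2]>.06
    q=W[m]; H,xe,ye=np.histogram2d(q[:,0],q[:,1],bins=[np.arange(0,1.3,.1),np.arange(-.8,1,.1)]);
    from scipy.stats import binned_statistic_2d as b
    s=b(q[:,0],q[:,1],q[:,2],'max',bins=[xe,ye])[0]; print(ye.round(1));print(np.round(s,2))
E
```

```text
top
red [0.5207 0.2884 0.049 ] 455 [520.1 290.4] [106.5  58.8] 9.3 0.0492
green [0.4736 0.4242 0.049 ] 429 [473.6 425.1] [106.2  57.7] 6.5 0.0491
blue [0.369  0.2802 0.049 ] 473 [369.5 282.6] [105.4  59. ] 16.0 0.0492
tray [[0.64185257 0.30176115 0.005     ]] [ 370  161   51   48 2074]
beaker [[0.654147   0.43527592 0.        ]] weight [[0.42735558 0.56218289 0.02      ]]
435 150 [0.697 0.236 0.032]
437 300 [0.44  0.239 0.025]
520 300 [0.439 0.114 0.062]
560 350 [0.367 0.108 0.178]
620 350 [0.367 0.026 0.178]
520 270 [0.485 0.12  0.084]
540 160 [0.683 0.051 0.025]
500 200 [ 0.617  0.115 -0.001]
600 280 [0.468 0.008 0.109]
470 240 [ 0.545  0.171 -0.001]
498 330 [0.391 0.143 0.037]
0.20534983850000907
[-0.8 -0.7 -0.6 -0.5 -0.4 -0.3 -0.2 -0.1 -0.   0.1  0.2  0.3  0.4  0.5
  0.6  0.7  0.8  0.9]
[[ nan  nan  nan  nan  nan  nan  nan  nan  nan  nan  nan  nan  nan  nan
   nan  nan  nan]
 [ nan  nan  nan  nan  nan  nan  nan  nan  nan  nan  nan  nan  nan  nan
   nan  nan  nan]
 [ nan  nan  nan  nan  nan  nan  nan  nan 0.18 0.18  nan  nan  nan  nan
   nan  nan 0.1 ]
 [ nan  nan  nan  nan  nan  
[... 1473 characters left out ...]
n  nan  nan  nan 0.18 0.18 0.18  nan  nan  nan  nan
   nan  nan  nan]
 [ nan  nan  nan  nan  nan  nan  nan 0.2  0.2  0.08  nan  nan  nan 0.17
  0.17  nan 0.07]
 [ nan  nan  nan  nan  nan  nan  nan  nan  nan  nan  nan  nan 0.07  nan
   nan  nan  nan]
 [ nan  nan  nan  nan  nan  nan  nan  nan  nan  nan  nan  nan  nan  nan
   nan  nan  nan]
 [ nan  nan  nan  nan  nan  nan  nan  nan  nan  nan  nan  nan  nan  nan
   nan  nan  nan]
 [ nan  nan  nan  nan  nan  nan  nan  nan  nan  nan  nan  nan  nan  nan
   nan  nan  nan]
 [ nan  nan  nan  nan  nan  nan  nan  nan  nan  nan  nan  nan  nan  nan
   nan  nan  nan]
 [ nan  nan  nan  nan  nan  nan  nan  nan  nan  nan  nan  nan  nan  nan
   nan  nan  nan]]
```

```bash
cat > plan.py <<'E'
import numpy as np
from scipy.spatial.transform import Rotation as R
def rows(obs,wps):
    """wps: (x,y,z,yaw) -> tool shift/30mm, turn/6deg from measured pose"""
    R0=R.from_euler('xyz',obs["tool_rot"],degrees=True)
    for w in wps:
        d=R0.inv().apply(np.array(w[:3])-obs["tool_pos"])/.03
        r=(R0.inv()*R.from_euler('xyz',[180,0,w[3]],degrees=True)).as_rotvec(degrees=True)/6
        print(np.round(d,2).tolist(),np.round(r,2).tolist())
E
python3 - <<'E'
import numpy as np; from loc import *; from plan import rows; from cell import env
c=dict(np.load("top0.npz")); W=cloud(c)
for v in(240,260,335,360):print(v,[tuple(np.round(W[v,u,[1,2]]*1000).astype(int)) for u in range(416,456,2)])
c=dict(np.load("scene0.npz")); W=cloud(c)
m=(W[...,0]>.3)&(W[...,0]<.6)&(W[...,1]>.2)&(W[...,1]<.258)&(W[...,2]<.045)
for a in range(200,258,6):
    k=m&(abs(W[...,1]*1000-a)<3); print(a,np.round(np.nanpercentile(W[k][:,2],[10,50,90]),3))
o=env.get_obs()
r=.62; A=[(.289,-.582,z,26.4) for z in(.33,.4)]+[(r*np.cos(a),r*np.sin(a),.4,26.4) for a in np.radians(np.arange(-60,31,6))]+[(.52,.289,.3,9.3)]
rows(o,A)
E
```

```text
240 [(np.int64(276), np.int64(50)), (np.int64(272), np.int64(48)), (np.int64(269), np.int64(49)), (np.int64(266), np.int64(51)), (np.int64(252), np.int64(0)), (np.int64(253), np.int64(21)), (np.int64(251), np.int64(26)), (np.int64(247), np.int64(26)), (np.int64(244), np.int64(26)), (np.int64(241), np.int64(29)), (np.int64(238), np.int64(29)), (np.int64(235), np.int64(30)), (np.int64(231), np.int64(27)), (np.int64(226), np.int64(23)), (np.int64(217), np.int64(0)), (np.int64(214), np.int64(1)), (np.int64(210), np.int64(0)), (np.int64(207), np.int64(2)), (np.int64(203), np.int64(0)), (np.int64(200), np.int64(0))]
260 [(np.int64(276), np.int64(48)), (np.int64(273), np.int64(46)), (np.int64(270), np.int64(48)), (np.int64(267), np.int64(49)), (np.int64(264), np.int64(50)), (np.int64(260), np.int64(51)), (np.int64(251), np.int64(21)), (np.int64(249), np.int64(27)), (np.int64(246), np.int64(28)), (np.int64(242), np.int64(29)), (np.int64(239), np.int64(29)), (np.int64(236), np.int64(30)), (np.int64(232), np.int64(27)), (np.int64(228), np.int64(24)), (np.int64(219), np.int64(3)), (np.int64(214
[... 1785 characters left out ...]

[3.45, -1.28, -5.21] [-0.02, 0.0, 0.0]
[5.56, -1.76, -5.21] [-0.02, 0.0, 0.0]
[7.61, -2.44, -5.21] [-0.02, 0.0, 0.0]
[9.58, -3.35, -5.21] [-0.02, 0.0, 0.0]
[11.44, -4.45, -5.21] [-0.02, 0.0, 0.0]
[13.17, -5.74, -5.21] [-0.02, 0.0, 0.0]
[14.77, -7.2, -5.2] [-0.02, 0.0, 0.0]
[16.2, -8.82, -5.2] [-0.02, 0.0, 0.0]
[17.45, -10.59, -5.2] [-0.02, 0.0, 0.0]
[18.51, -12.47, -5.19] [-0.02, 0.0, 0.0]
[19.37, -14.46, -5.19] [-0.02, 0.0, 0.0]
[20.02, -16.52, -5.19] [-0.02, 0.0, 0.0]
[20.45, -18.64, -5.18] [-0.02, 0.0, 0.0]
[20.65, -20.79, -5.18] [-0.02, 0.0, 0.0]
[20.63, -22.96, -5.18] [-0.02, 0.0, 0.0]
[19.81, -22.58, -1.84] [-0.02, 0.0, 2.85]<stdin>:3: RuntimeWarning: invalid value encountered in cast
```

```bash
python3 -m creep '[87,0,0,-1.6,0,0,0, 87,0,0,-3.2,0,0,0, 87,0,0,-4.8,0,0,0, 87,0.5,-0.5,-5.2,0,0,0, 87,1.3,-1.03,-5.2,0,0,0, 87,2.4,-1.15,-5.2,0,0,0, 87,3.45,-1.3,-5.2,0,0,0, 87,4.5,-1.5,-5.2,0,0,0, 87,5.6,-1.75,-5.2,0,0,0, 87,6.6,-2.1,-5.2,0,0,0, 87,7.6,-2.45,-5.2,0,0,0, 87,7.6,-2.45,-5.2,0,0,0]'
python3 - <<'E'
from cell import env; from plan import rows; import numpy as np
o=env.get_obs(); print(o["qpos"],o["force"]); r=.62
rows(o,[(r*np.cos(a),r*np.sin(a),.4,26.4) for a in np.radians(np.arange(-38,45,4))]+[(.4735,.4245,.3,6.5)])
E
```

```text
time_s: 1.3
tool_pos: [0.4649, -0.4096, 0.4]
tool_rot: [-179.9, -0.2, 26.9]
force: [0.1, -0.0, 0.9]
grip_width: 0.0869
grasp_force: 0.0
[ 48.32108955  13.85762295 -11.84906347  71.55059686   2.6125423
  94.91139293 -26.02720307] [ 0.06593094 -0.03554733  0.93396666]
[1.12, -0.47, 0.01] [-0.02, -0.03, 0.09]
[2.41, -1.13, 0.01] [-0.02, -0.03, 0.09]
[3.64, -1.87, 0.02] [-0.02, -0.03, 0.09]
[4.83, -2.7, 0.02] [-0.02, -0.03, 0.09]
[5.95, -3.61, 0.03] [-0.02, -0.03, 0.09]
[7.0, -4.6, 0.03] [-0.02, -0.03, 0.09]
[7.98, -5.65, 0.04] [-0.02, -0.03, 0.09]
[8.89, -6.77, 0.04] [-0.02, -0.03, 0.09]
[9.72, -7.96, 0.05] [-0.02, -0.03, 0.09]
[10.46, -9.19, 0.05] [-0.02, -0.03, 0.09]
[11.11, -10.48, 0.06] [-0.02, -0.03, 0.09]
[11.67, -11.81, 0.06] [-0.02, -0.03, 0.09]
[12.14, -13.17, 0.07] [-0.02, -0.03, 0.09]
[12.51, -14.57, 0.07] [-0.02, -0.03, 0.09]
[12.79, -15.98, 0.08] [-0.02, -0.03, 0.09]
[12.96, -17.41, 0.08] [-0.02, -0.03, 0.09]
[13.04, -18.85, 0.08] [-0.02, -0.03, 0.09]
[13.01, -20.3, 0.09] [-0.02, -0.03, 0.09]
[12.88, -21.73, 0.09] [-0.02, -0.03, 0.09]
[12.65, -23.16, 0.09] [-0.02, -0.03, 0.09]
[12.33, -24.56, 0.1] [-0.02, -0.03, 0.09]
[12.84, -24.65, 3.43] [-0.03, -0.03, 3.41]
```

```bash
python3 -m creep '[87,1.1,-0.5,0,0,0,0, 87,2.4,-1.1,0,0,0,0, 87,3.6,-1.9,0,0,0,0, 87,4.8,-2.7,0,0,0,0, 87,5.95,-3.6,0,0,0,0, 87,7,-4.6,0,0,0,0, 87,8,-5.6,0,0,0,0, 87,8.9,-6.8,0,0,0,0, 87,9.7,-8,0,0,0,0, 87,10.5,-9.2,0,0,0,0, 87,11.1,-10.5,0,0,0,0, 87,11.7,-11.8,0,0,0,0]'
python3 -m creep '[87,0.5,-1.4,0,0,0,0, 87,0.9,-2.8,0,0,0,0, 87,1.1,-4.2,0,0,0,0, 87,1.3,-5.6,0,0,0,0, 87,1.35,-7,0,0,0,0, 87,1.3,-8.5,0,0,0,0, 87,1.2,-9.9,0,0,0,0, 87,1,-11.3,0,0,0,0, 87,0.6,-12.7,0,0,0,0, 87,0.6,-12.7,0.5,0,0,1, 87,0.6,-12.7,1,0,0,2, 87,0.6,-12.7,1,0,0,2]'
python3 - <<'E'
from cell import env; from plan import rows; import numpy as np
o=env.get_obs(); print(o["qpos"],o["joint_velocities"]); 
rows(o,[(.4735,.4245,.3,6.5),(.4735,.4245,.1,6.5)])
E
```

```text
time_s: 2.5
tool_pos: [0.6173, 0.0591, 0.3999]
tool_rot: [180.0, 0.1, 26.4]
force: [1.1, -0.0, -0.3]
grip_width: 0.0868
grasp_force: 0.0
time_s: 3.7
tool_pos: [0.4639, 0.4063, 0.3679]
tool_rot: [179.8, 0.2, 14.4]
force: [0.8, -0.1, -0.2]
grip_width: 0.087
grasp_force: 0.0
[ -15.05343844   16.21198833  -36.86458261   74.90008938    9.65688397
   92.24224006 -126.09525967] [ 0.8495806  -0.30568011 -0.27033279 -2.76223688 -0.05408802  1.45921329
  5.03045962]
[0.47, -0.52, 2.26] [0.03, 0.03, 1.31]
[0.49, -0.53, 8.93] [0.03, 0.03, 1.31]
```

```bash
python3 -m creep '[87,0.47,-0.52,1,0,0,1.3, 87,0.47,-0.52,2.3,0,0,1.3, 87,0.47,-0.52,3.9,0,0,1.3, 87,0.47,-0.52,5.5,0,0,1.3, 87,0.47,-0.52,7.1,0,0,1.3, 87,0.47,-0.52,7.5,0,0,1.3, 87,0.47,-0.52,7.5,0,0,1.3, 87,0.47,-0.52,7.5,0,0,1.3]'
python3 - <<'E'
from cell import env; from plan import rows; from loc import *
o=env.get_obs(); print(o["qpos"]); 
rows(o,[(.4735,.4245,.1,6.5),(.4735,.4245,.030,6.5)])
c=env.read_camera("scene"); cv2.imwrite("pics/s1.png",c["color"][100:400,200:500,::-1])
E
```

```text
time_s: 4.5
tool_pos: [0.4753, 0.4272, 0.1482]
tool_rot: [-179.9, -0.2, 6.6]
force: [0.6, -0.9, 0.6]
grip_width: 0.0871
grasp_force: 0.0
[ -17.30143254   24.09339777  -34.49082396   90.80372694   14.32343054
   69.35351881 -137.86968383]
[-0.08, 0.08, 1.61] [-0.02, -0.03, 0.02]
[-0.08, 0.09, 3.94] [-0.02, -0.03, 0.02]
```

View pics/s1.png

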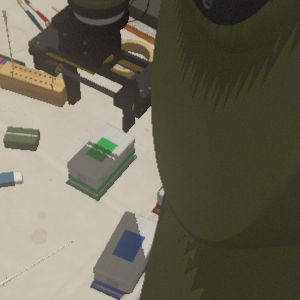

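The gripper is above the green tin (crop at about (105,155)) with fingers on either side. The arm hides the red tin. Going down to grip.

```bash
python3 -m creep '[87,-0.08,0.09,0.8,0,0,0, 87,-0.08,0.09,1.6,0,0,0, 87,-0.08,0.09,2.4,0,0,0, 87,-0.08,0.09,3.2,0,0,0, 87,-0.08,0.09,3.9,0,0,0, 87,-0.08,0.09,3.9,0,0,0, 50,-0.08,0.09,3.9,0,0,0, 50,-0.08,0.09,3.9,0,0,0, 50,-0.08,0.09,3.9,0,0,0, 50,-0.08,0.09,3.9,0,0,0]' 45
python3 -m creep '[50,0,0,0,0,0,0, 50,0,0,0,0,0,0, 50,0,0,-1,0,0,0, 50,0,0,-2,0,0,0, 50,0,0,-3.3,0,0,0, 50,0,0,-4.6,0,0,0, 50,0,0,-5.9,0,0,0, 50,0,0,-6.3,0,0,0,50,0,0,-6.3,0,0,0,50,0,0,-6.3,0,0,0]'
cat > sense.py <<'E'
from cell import env; import numpy as np; from scipy.spatial.transform import Rotation as R
L=[]
for i in range(8):
    env.read_camera("top"); o=env.get_obs()
    Q=R.from_euler('xyz',o["tool_rot"],degrees=True).inv()
    L.append(np.r_[Q.apply(o["force"]),Q.apply(o["wrist_torque"])])
L=np.array(L); print("tool F,T mean",L.mean(0).round(3),"sd",L.std(0).round(3)); print("q7",o["qpos"][6],o["tool_pos"],o["grip_width"],o["time_s"])
E
python3 sense.py
```

```text
time_s: 5.55
tool_pos: [0.4726, 0.4236, 0.0298]
tool_rot: [-179.9, -0.1, 6.6]
force: [0.3, -0.6, 0.1]
grip_width: 0.0627
grasp_force: 0.0
time_s: 6.55
tool_pos: [0.4712, 0.4219, 0.215]
tool_rot: [179.9, 0.2, 6.6]
force: [-0.3, 0.1, -3.7]
grip_width: 0.0556
grasp_force: 45.0
tool F,T mean [ 1.40e-02 -1.35e-01  3.19e+00  4.40e-02 -3.10e-02 -1.00e-03] sd [0.476 0.481 0.548 0.016 0.028 0.027]
q7 -136.36715984004863 [0.47175005 0.42291543 0.21678364] 0.05563872245489996 6.95
```

```bash
python3 -m creep '[50,0.8,0,0,0,0,0, 50,-0.8,0,0,0,0,0, 50,0.8,0,0,0,0,0, 50,-0.8,0,0,0,0,0, 50,0.8,0,0,0,0,0, 50,-0.8,0,0,0,0,0, 50,0.8,0,0,0,0,0, 50,0.8,0,0,0,0,0, 50,0.8,0,0,0,0,0]' ; python3 sense.py
python3 -m creep '[50,-1.6,0,0,0,0,0, 50,0,0,0,0,0,0, 50,-1.6,0,0,0,0,0, 50,0,0,0,0,0,0, 50,-1.6,0,0,0,0,0, 50,0,0,0,0,0,0, 50,-1.6,0,0,0,0,0, 50,-1.6,0,0,0,0,0, 50,-1.6,0,0,0,0,0]' ; python3 sense.py
```

```text
time_s: 7.85
tool_pos: [0.4963, 0.4249, 0.216]
tool_rot: [179.9, 0.1, 6.5]
force: [-0.1, -0.3, -2.1]
grip_width: 0.0559
grasp_force: 45.0
tool F,T mean [ 0.234  0.096  2.878  0.056 -0.037 -0.004] sd [0.437 0.663 0.402 0.021 0.054 0.024]
q7 -135.6641222923352 [0.49558963 0.42614706 0.21810694] 0.05560544074427051 8.25
time_s: 9.15
tool_pos: [0.4468, 0.4208, 0.2164]
tool_rot: [180.0, 0.1, 6.7]
force: [0.6, 0.0, -3.2]
grip_width: 0.056
grasp_force: 45.0
tool F,T mean [ 0.086 -0.024  2.951  0.024 -0.006  0.009] sd [0.355 0.373 0.303 0.027 0.038 0.023]
q7 -137.38972409265705 [0.44858123 0.42020371 0.21818505] 0.05569732056757178 9.55
```

```bash
sed -i 's/range(8)/range(18)/' sense.py; python3 -m creep '[50,1.6,0,0,0,0,0, 50,0,0,0,0,0,0, 50,1.6,0,0,0,0,0, 50,0,0,0,0,0,0, 50,1.6,0,0,0,0,0, 50,1.6,0,0,0,0,0, 50,1.6,0,0,0,0,0]' ; python3 sense.py
python3 -m creep '[50,-1.6,0,0,0,0,0, 50,0,0,0,0,0,0, 50,-1.6,0,0,0,0,0, 50,0,0,0,0,0,0, 50,-1.6,0,0,0,0,0, 50,-1.6,0,0,0,0,0, 50,-1.6,0,0,0,0,0]' ; python3 sense.py
```

```text
time_s: 10.25
tool_pos: [0.4966, 0.4247, 0.2162]
tool_rot: [179.9, 0.1, 6.5]
force: [-0.1, 0.6, -1.9]
grip_width: 0.0559
grasp_force: 45.0
tool F,T mean [-1.450e-01 -8.900e-02  2.973e+00  2.700e-02 -3.000e-02 -1.000e-03] sd [0.508 0.478 0.433 0.028 0.027 0.034]
q7 -135.90401643878388 [0.49577788 0.42580696 0.21746513] 0.055348829529348664 11.15
time_s: 11.85
tool_pos: [0.4469, 0.4207, 0.2161]
tool_rot: [180.0, 0.1, 6.7]
force: [0.8, -0.2, -1.8]
grip_width: 0.0557
grasp_force: 45.0
tool F,T mean [-0.048  0.146  3.094  0.024 -0.023 -0.007] sd [0.503 0.412 0.455 0.021 0.026 0.024]
q7 -137.57932746072356 [0.44803419 0.42030707 0.21746859] 0.055926955493861036 12.75
```

Green's torque stays the same whichever end it is thrown to, so it is silent. Putting it back.

Run:
```python
from cell import env; from plan import rows
rows(env.get_obs(),[(.473,.424,.215,6.5),(.473,.424,.0305,6.5)])
```

```text
[0.84, -0.03, 0.08] [0.0, 0.0, 0.02]
[0.84, -0.03, 6.23] [0.0, 0.0, 0.02]
```

```bash
python3 -m creep '[50,0.4,-0.03,1,0,0,0, 50,0.84,-0.03,2.3,0,0,0, 50,0.84,-0.03,3.6,0,0,0, 50,0.84,-0.03,4.9,0,0,0, 50,0.84,-0.03,5.5,0,0,0, 50,0.84,-0.03,5.8,0,0,0, 50,0.84,-0.03,6.1,0,0,0, 50,0.84,-0.03,6.2,0,0,0, 50,0.84,-0.03,6.2,0,0,0, 50,0.84,-0.03,6.2,0,0,0]'
python3 -m creep '[87,0,0,0,0,0,0, 87,0,0,0,0,0,0, 87,0,0,0,0,0,0, 87,0,0,0,0,0,0]'
python3 - <<'E'
from cell import env; from plan import rows
o=env.get_obs(); print(o["qpos"]); rows(o,[(.4735,.4245,.16,6.5),(.52,.289,.16,9.3),(.52,.289,.056,9.3)])
E
```

```text
time_s: 13.75
tool_pos: [0.4737, 0.4248, 0.0329]
tool_rot: [-179.9, -0.1, 6.6]
force: [-0.0, 1.3, -3.3]
grip_width: 0.0559
grasp_force: 45.0
time_s: 14.15
tool_pos: [0.4733, 0.4243, 0.032]
tool_rot: [-180.0, -0.0, 6.6]
force: [-0.0, 0.4, -0.0]
grip_width: 0.0798
grasp_force: 0.0
[ -17.97291296   31.08799144  -33.6074767    96.41618447   19.61867008
   58.41988356 -141.577286  ]
[0.01, -0.01, -4.27] [-0.0, -0.01, 0.02]
[1.03, 4.66, -4.27] [-0.0, -0.01, -0.45]
[1.03, 4.66, -0.8] [-0.0, -0.01, -0.45]
```

```bash
python3 -m creep '[87,0,0,-1.3,0,0,0, 87,0,0,-2.6,0,0,0, 87,0,0,-3.6,0,0,0, 87,0.3,1.5,-3.6,0,0,-0.2, 87,0.7,3,-3.6,0,0,-0.45, 87,1.03,4.3,-3.6,0,0,-0.45, 87,1.03,4.66,-3.6,0,0,-0.45, 87,1.03,4.66,-2.6,0,0,-0.45, 87,1.03,4.66,-2.2,0,0,-0.45,87,1.03,4.66,-2.2,0,0,-0.45]'
python3 - <<'E'
from cell import env; from plan import rows; from loc import *
o=env.get_obs(); print(o["qpos"]); rows(o,[(.52,.289,.1,9.3),(.52,.289,.056,9.3)])
c=env.read_camera("top")
for k,v in tins(c).items(): print(k,np.round(v[0],4),v[1],np.round(v[2],1),np.round(v[3],1),round(v[4],1),round(v[5],4))
cv2.imwrite("pics/t2.png",c["color"][100:420,250:570,::-1])
E
```

```text
time_s: 15.15
tool_pos: [0.5178, 0.2887, 0.0954]
tool_rot: [180.0, 0.3, 9.4]
force: [-0.5, 0.2, -0.2]
grip_width: 0.0871
grasp_force: 0.0
[  -3.28879511   21.94198046  -34.14943564  100.02391863   13.59628851
   62.46882722 -122.51583178]
[0.07, 0.0, -0.15] [0.01, 0.04, 0.01]
[0.08, 0.0, 1.31] [0.01, 0.04, 0.01]
green [0.4753 0.4227 0.049 ] 427 [475.3 423.8] [106.1  57.9] 6.9 0.049
blue [0.369  0.2802 0.049 ] 474 [369.5 282.6] [105.4  59. ] 16.0 0.0492
```

View pics/t2.png

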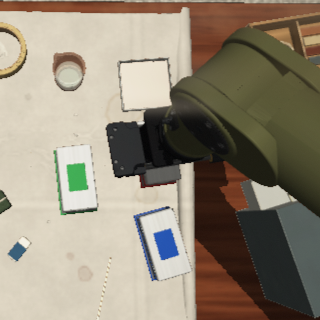

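Green is back on its pad, 2 mm from where it started. Red is under the gripper, and I'll take it with a shallow grip so the fingers stay above the cloth roll.

```bash
python3 -m creep '[87,0.07,0,0.7,0,0,0, 87,0.07,0,1.2,0,0,0, 87,0.07,0,1.35,0,0,0, 87,0.07,0,1.35,0,0,0, 50,0.07,0,1.35,0,0,0, 50,0.07,0,1.35,0,0,0, 50,0.07,0,1.35,0,0,0, 50,0.07,0,1.35,0,0,0, 50,0.07,0,1.35,0,0,0, 50,0.07,0,1.35,0,0,0, 50,0.07,0,1.35,0,0,0]' 58
python3 -m creep '[50,0,0,-0.7,0,0,0, 50,0,0,-1.7,0,0,0, 50,0,0,-3,0,0,0, 50,0,0,-4.3,0,0,0, 50,0,0,-5.2,0,0,0, 50,0,0,-5.2,0,0,0,50,0,0,-5.2,0,0,0]'
python3 -m creep '[50,0.8,0,0,0,0,0, 50,-0.8,0,0,0,0,0, 50,0.8,0,0,0,0,0, 50,-0.8,0,0,0,0,0, 50,0.8,0,0,0,0,0, 50,-0.8,0,0,0,0,0, 50,0.8,0,0,0,0,0, 50,0.8,0,0,0,0,0, 50,0.8,0,0,0,0,0]' ; python3 sense.py
```

```text
time_s: 16.3
tool_pos: [0.5219, 0.2898, 0.0574]
tool_rot: [-180.0, -0.0, 9.3]
force: [-0.8, 1.7, 1.3]
grip_width: 0.0555
grasp_force: 58.0
time_s: 17.0
tool_pos: [0.5214, 0.2883, 0.2118]
tool_rot: [179.9, 0.1, 9.3]
force: [0.0, -0.4, -4.4]
grip_width: 0.0559
grasp_force: 58.0
time_s: 17.9
tool_pos: [0.5442, 0.2912, 0.2079]
tool_rot: [179.9, 0.4, 9.3]
force: [0.1, -0.2, -3.1]
grip_width: 0.0555
grasp_force: 58.0
tool F,T mean [-0.028  0.054  4.048  0.037 -0.059 -0.008] sd [0.363 0.4   0.651 0.033 0.035 0.023]
q7 -119.78495953150127 [0.54555003 0.29296591 0.21300066] 0.05522646445131951 18.8
```

```bash
python3 -m creep '[50,-1.6,0,0,0,0,0, 50,0,0,0,0,0,0, 50,-1.6,0,0,0,0,0, 50,0,0,0,0,0,0, 50,-1.6,0,0,0,0,0, 50,0,0,0,0,0,0, 50,-1.6,0,0,0,0,0, 50,-1.6,0,0,0,0,0, 50,-1.6,0,0,0,0,0]' ; python3 sense.py
```

```text
time_s: 19.7
tool_pos: [0.4971, 0.2854, 0.2109]
tool_rot: [-180.0, 0.2, 9.4]
force: [-0.3, 0.4, -3.5]
grip_width: 0.0551
grasp_force: 58.0
tool F,T mean [ 1.410e-01 -3.300e-02  4.085e+00  2.200e-02  1.100e-02  2.000e-03] sd [0.54  0.559 0.641 0.028 0.036 0.029]
q7 -119.89693271849947 [0.49814796 0.28524928 0.21295356] 0.05501156389617121 20.6
```

The torque shifts by 0.07 Nm, which matches the ball. Repeating once to confirm.

```bash
python3 -m creep '[50,1.6,0,0,0,0,0, 50,0,0,0,0,0,0, 50,1.6,0,0,0,0,0, 50,0,0,0,0,0,0, 50,1.6,0,0,0,0,0, 50,1.6,0,0,0,0,0, 50,1.6,0,0,0,0,0]' ; python3 sense.py
python3 -m creep '[50,-1.6,0,0,0,0,0, 50,0,0,0,0,0,0, 50,-1.6,0,0,0,0,0, 50,0,0,0,0,0,0, 50,-1.6,0,0,0,0,0, 50,-1.6,0,0,0,0,0, 50,-1.6,0,0,0,0,0]' ; python3 sense.py
python3 - <<'E'
from cell import env; from plan import rows; from loc import *
o=env.get_obs(); rows(o,[(.642,.302,.2,9.3)])
c=env.read_camera("scene")
W=cloud(c); print({k:(m.sum(),np.nanmedian(W[m],0).round(3)) for k,m in masks(c).items()})
cv2.imwrite("pics/s3.png",c["color"][:,:,::-1])
E
```

```text
time_s: 21.3
tool_pos: [0.5455, 0.2923, 0.211]
tool_rot: [180.0, 0.2, 9.3]
force: [-0.5, 0.6, -3.3]
grip_width: 0.0554
grasp_force: 58.0
tool F,T mean [-0.147  0.052  3.783  0.021 -0.037 -0.006] sd [0.497 0.403 0.44  0.025 0.032 0.027]
q7 -120.38931240285531 [0.54551984 0.29298861 0.21295006] 0.055271913479770216 22.2
time_s: 22.9
tool_pos: [0.4971, 0.2854, 0.2108]
tool_rot: [-180.0, 0.2, 9.4]
force: [0.9, -0.3, -2.7]
grip_width: 0.0552
grasp_force: 58.0
tool F,T mean [-2.060e-01 -2.300e-02  3.898e+00  2.300e-02  2.600e-02  3.000e-03] sd [0.435 0.415 0.583 0.026 0.028 0.025]
q7 -120.34086787561242 [0.49812243 0.28528748 0.21296982] 0.0552056755810437 23.8
[4.82, 0.23, 0.43] [0.0, 0.0, 0.0]
{'red': (np.int64(672), array([0.494, 0.28 , 0.204])), 'green': (np.int64(0), array([nan, nan, nan])), 'blue': (np.int64(34), array([0.378, 0.272, 0.049]))}
  return np.nanmean(a, axis, out=out, keepdims=keepdims)
```

View pics/s3.png

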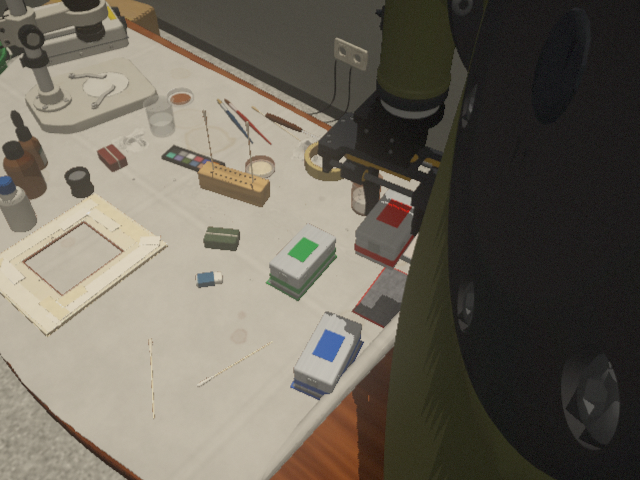

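Red rattles: 0.063 Nm again, and it's level in the grip at scene (388,225). Green and blue stand on their pads. Moving red over the tray.

```bash
python3 -m creep '[50,0.5,0,0,0,0,0, 50,1.2,0.1,0.1,0,0,0, 50,2,0.1,0.2,0,0,0, 50,2.8,0.2,0.25,0,0,0, 50,3.6,0.23,0.25,0,0,0, 50,4.3,0.23,0.25,0,0,0, 50,4.7,0.23,0.25,0,0,0, 50,4.82,0.23,0.25,0,0,0, 50,4.82,0.23,0.25,0,0,0, 50,4.82,0.23,0.25,0,0,0, 50,4.82,0.23,0.25,0,0,0, 50,4.82,0.23,0.25,0,0,0]'
python3 -m creep '[50,0,0,0,0,0,0, 50,0,0,0,0,0,0, 50,0,0,0,0,0,0, 50,0,0,0,0,0,0, 50,0,0,0,0,0,0, 50,0,0,0,0,0,0]'
python3 - <<'E'
from cell import env; from loc import *
o=env.get_obs(); print(o["qpos"],o["joint_velocities"].round(1),o["grasp_force"])
c=env.read_camera("top")
for k,v in tins(c).items(): print(k,np.round(v[0],4),v[1],np.round(v[2],1),round(v[4],1))
c=env.read_camera("scene");W=cloud(c); m=masks(c)["red"];print(np.nanmedian(W[m],0)); cv2.imwrite("pics/s4.png",c["color"][:,:,::-1])
E
```

```text
time_s: 25.05
tool_pos: [0.6415, 0.3019, 0.2059]
tool_rot: [180.0, -0.0, 9.3]
force: [-0.2, -0.0, -3.4]
grip_width: 0.0551
grasp_force: 58.0
time_s: 25.65
tool_pos: [0.642, 0.3018, 0.2055]
tool_rot: [180.0, 0.0, 9.3]
force: [-0.5, -0.4, -4.4]
grip_width: 0.0553
grasp_force: 58.0
[  -2.86734991   31.00028186  -36.27891994   75.37576799   18.06795384
   79.32507979 -119.20010008] [-0.   0.  -0.   0.   0.   0.1 -0.1] 57.99851059913635
red [0.6696 0.2667 0.049 ] 113 [0. 0.] 0.0
green [0.4753 0.4226 0.049 ] 420 [475.2 423.8] 6.7
blue [0.369  0.2802 0.049 ] 473 [369.6 282.5] 16.2
[0.63197304 0.2970546  0.195715  ]
  return np.nanmean(a, axis, out=out, keepdims=keepdims)
```

View pics/s4.png

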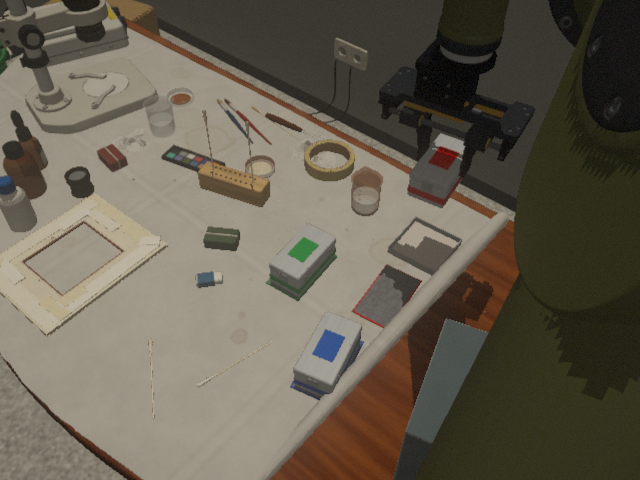

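The red tin is held level over the tray (about (437,180), its shadow on the tray at (425,245)). Green and blue are on their pads, and the beaker and weight haven't moved.

```bash
python3 -c "
from cell import env; print(env.sign_off())"
```

```text
the job is handed in; nothing more can be done
None
```

The red tin is the one that rattles (its balance shifted by 0.063–0.07 Nm between ends in two shakes), and I handed the job in holding it level and still over the tray, underside about 15 cm up; green was shaken, showed no clear shift and is back on its pad, but I left blue unshaken on its pad once red was clear, and sign-off returned no verdict.

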